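# Take a tested board off the spring pins of its test jig

### The job

The board in the test jig has been tested. Flip the jig's toggle switch right over from on (leaning left, seen from the front) to off (leaning right) so that its pins are dead; only then put one fingertip on each of the two catch buttons beside the white carrier plate, press both down together, and keep both down until the ejector pins have slowly brought the carrier level all the way up, then let both buttons spring back and move clear. Do not touch, pinch or lift the carrier itself: leave it standing raised in the jig, ready to be taken out, and leave the other things on the bench where they are.

Things in the scene. Friction and masses are not known exactly. Their poses are not given: they have to be found in the camera images.
- jig: Pin test jig, fixed to the bench: dark steel base plate 154 x 140 mm, top 18 mm above the bench, turned by up to 0.4 rad either way. Origin on the bench surface under the middle of the carrier; z up; x to the jig's back, away from its switch strip (base from x -94 to +60 mm); y to its left as seen from the strip (base +-70 mm).
- strip_top (a point): Centre of the top of the grey switch strip, 30 (x) x 104 (y) mm, 35 mm above the bench, that runs across the jig's front: jig x -75, y 0. The toggle stands here; nothing else stands up from the strip.
- nest (a point): Centre of the nest, 28 mm above the bench, under the carrier. Four steel corner guides 52 mm high hold the carrier sideways (outermost at jig x +-54, y +-33 mm). Left and right stand grey button towers: 34 mm long in x, from y 29 to 59.5 mm, 38.5 mm high.
- toggle (a joint): Toggle switch, rad: a steel bat handle 38 mm long, 5 to 9 mm thick, turning about an axis along jig x; pivot at jig x -75, y 0, z 36 mm. 0 = on, leaning 0.5 rad from upright to the jig's left (+y); 1.0 = off, leaning 0.5 rad to the right (-y). No spring: friction holds it where it is left (under 1 N at the tip moves it); firm stops at both ends.
- toggle_tip (a point): Tip of the toggle's handle: 69 mm above the bench, 18 mm left of the pivot when on, 18 mm right of it when off.
- button_left (a joint): Left catch button, a black square cap 24 x 24 mm at jig x 0, y +44 mm, m: 0 up, 0.009 pressed straight down on its stop. A spring returns it: about 2 N to start, up to 7 N to hold it down. By a cam it draws back a steel bolt that reaches 4.5 mm over the carrier's left edge and is clear of it from about 0.006 on.
- button_left_top (a point): Centre of the left cap's top face; 50 mm above the bench when up, 41 mm when fully down.
- button_right (a joint): Right catch button, the same at jig y -44 mm, with the bolt over the carrier's right edge. The caps' centres are 88 mm apart, their inner edges 64 mm, their outer edges 112 mm.
- button_right_top (a point): Centre of the right cap's top face; 50 mm above the bench when up, 41 mm when fully down.
- carrier: Loose white plate 90 (x) x 52 (y) x 5 mm, 80 g with two circuit boards on it, 14 mm high in all. Origin: centre of its underside, axes as the jig's; 28 mm above the bench when latched. Two damped rows of spring pins lift it level to 43 mm in 2 to 3 s once both bolts are drawn back; with one bolt back it tips up on that side. Once it is up, the returning bolts close under it.
- jar: small clear jar of screws, 34 mm across, 28 mm high, near the left of the jig; bystander
- reel: reel of solder, 65 mm, at the front left of the jig; bystander
- motor: small white motor with a black cable tail, 67 mm long, near the right of the jig; bystander
- cutters: blue-handled flush cutters, 114 mm long, lying flat at the right; bystander
- meter: red and black multimeter, 150 x 78 x 44 mm, lying at the right; bystander
- tape: roll of black tape, 62 mm across, 19 mm high, lying behind and right of the jig; bystander
- pen: red and white marker pen, 135 mm long, lying at the front left; bystander

How it is judged:
On the way, in this order (a step that is already met when the one before it is completed fails the run):
1. the toggle has been flipped over to off (value of joint toggle above 0.75 rad), for 0.1 s.
2. both catch buttons are pressed down together (value of joint each of button_left, button_right above 0.006 m), for 0.2 s.
3. the carrier has come all the way up, level, while both buttons are still held down (z of carrier in the frame of jig above 0.041 m and angle between carrier's own z axis and vertical below 0.07 rad and value of joint each of button_left, button_right above 0.0045 m), for 0.2 s.
At the end, for the whole second after the job is handed in: The toggle is off (over 0.75 rad), both buttons are back up (within 2 mm), and the carrier rests raised and level in its nest: origin 40.5 to 48 mm above the jig's origin, within 6 mm of its centre, tilted less than 0.07 rad, still (value of joint toggle above 0.75 rad and value of joint each of button_left, button_right below 0.002 m and z of carrier in the frame of jig between 0.0405 and 0.048 m and angle between carrier's own z axis and vertical below 0.07 rad and horizontal distance between carrier and jig below 0.006 m and linear speed of carrier below 0.01 m/s); the robot touches nothing.
It fails at once if a catch is pressed or the carrier comes up while the toggle is still on (value of joint toggle below 0.6 rad and (value of joint any of button_left, button_right above 0.004 m or z of carrier in the frame of jig above 0.033 m)).
It fails at once if the carrier comes up crooked and bends the pins (angle between carrier's own z axis and vertical above 0.12 rad).
It fails at once if the carrier is touched with the gripper (contact force between any of the arm, the fingers and carrier above 1 N).
It fails at once if the carrier is lifted off its pins (z of carrier in the frame of jig above 0.052 m).
It fails at once if another thing on the bench is moved (distance of any of jar, reel, motor, cutters, meter, tape, pen from where it was at the start of the episode above 0.02 m).
It also fails if it takes over 45 s, if anything falls off the work surface, if the arm or the gripper's body presses on something with over 40 N, if the wrist force passes 120 N, or if a joint passes its speed limit or range.

### The arm

A 6-joint arm with a two-finger parallel gripper is mounted at the origin on a cart in front of the work surface, level with it; the furniture and walls round the work are solid. World frame = base frame: x ahead of the robot, y to its left, z up, the work surface at z = 0. Lengths are in m, angles in rad, forces in N, time in s.
With the tool pointing down it reaches from about 0.3 to 0.875 m from the base axis. Payload 4.2 kg.
Tool frame: the origin (TCP) lies between the finger pads; the fingertips stand 8 mm ahead of it and the grasp point (between the pads) lies 11 mm behind it; z points along the fingers, y is the line along which they close (so a half turn about z gives the same grasp; the last joint's range is limited). The gripper opens to 85 mm and grips with 20 to 120 N. Pads are 22 mm wide; open, the fingers measure 114 mm over their backs; the gripper's body (76 mm by 85 mm) begins 54 mm behind the grasp point. The pads swing forward as they close: fully open they stand 13 mm farther back than shut.
Start: joints at [1.281, 0.32, 1.565, -0, 1.257, -0.02], TCP at [0.153, 0.554, 0.239] pointing down, gripper open.
Joint ranges: [-3.11, 3.11], [-0.84, 2.01], [0.21, 2.61], [-1.34, 4.49], [0.05, 2.63], [-2.56, 2.56]. Speed limits (rad/s): [2.57, 2.57, 3.14, 3.14, 3.14, 3.14].

### API

Orientations are given as a unit quaternion [w, x, y, z].
In Python, from rig import manip gives the robot as it stands.
- The arm moves only by the shell command python3 -m pendant 'ROWS' [FORCE]. ROWS is JSON, one flat list of numbers, 7 for each row, row after row: the shift along the tool's x, y, z in cm, then the turn, a rotation vector about the tool's x, y, z in rad, then the opening, from 0 (shut) to 1 (fully open). In form: [x, y, z, rx, ry, rz, jaw, x, y, z, rx, ry, rz, jaw, ...]. A call has 1 to 20 rows; each row is the pose to reach, as a shift and turn from the pose commanded when the call began, along the tool's axes at that moment; what a row does not reach only later rows make up. A row lasts 1/10 s, in which the tool goes at most 50 mm and 8.59 degrees, less where a joint would pass 70% of its speed; a pose out of reach is approached as far as the arm can. A call with a gripper value outside its range is refused whole. The fingers move at their own pace and stop on an object; FORCE is the grip in N (left out, the last holds). Time passes only in rows, so rows that repeat a pose let the fingers close. It gives the time, the measured TCP pose, the force, the opening and the grip force at its end, in the units of the state.
- manip.get_obs(): the state, without advancing time (a new reading comes with each control period).
- manip.get_image(name): name is "side" or "top" or "wrist"; returns a dict with "pixels" (384x512x3 uint8, red, green, blue), "depth" (384x512 float32, m along the optical axis (not along the pixel's ray), 0 where there is no reading), "mtx" (3x3 intrinsics, pixels), "world_from_camera" (4x4, takes a point from camera to world coordinates). Camera axes: x right, y up, looking along -z (the intrinsics and any distortion apply to the point x, -y, -z); pixel columns grow to the right and rows downward; lengths in m; the calibration is good to about 2 mm. A picture is of the moment at which its call begins.
- manip.sign_off(): hands the job in; it is judged then, once.
The state is a dict: "time_s": time; "joint_pos": joint angles; "qvel": joint speeds; "joint_efforts": joint torques, N m; "ee_pos": TCP position; "orientation": TCP orientation; "contact_force": force on the tool from outside, world axes, zero at the start; "torque": the same for the moment, N m; "opening": finger opening in m; "gripper_force": force on a finger pad.
Only numpy, scipy, OpenCV 4.12 (cv2) and the standard library are available. Lean on these libraries where they do the work, as an engineer would, in place of code of your own. Each camera call takes 0.05 s, during which the arm holds its last target. There are 200 camera calls.

## Working session

There is one attempt and no reset: what is moved stays moved. The work goes in short steps, Python scripts to look and compute and a shell command to move; the robot and the scene stay as the last step left them, time stands still between calls to the robot, and variables do not carry over. Pictures are saved under pics/ and viewed, at most 10 in all, crops included, and the job is handed in when it is done.

```bash
mkdir -p pics; ls; cat > h.py <<'E'
import numpy as np, cv2
from rig import manip
def shot(n,f):
    d=manip.get_image(n); cv2.imwrite(f'pics/{f}.png',d['pixels'][:,:,::-1]); np.savez(f'pics/{f}.npz',**d); return d
def ray(d,u,v):
    K=d['mtx'];T=d['world_from_camera']
    r=np.array([(u-K[0,2])/K[0,0],-(v-K[1,2])/K[1,1],-1.]);return T[:3,3],T[:3,:3]@r
def atz(d,u,v,z):
    o,r=ray(d,u,v);return o+r*(z-o[2])/r[2]
def dep(d,u,v):
    o,r=ray(d,u,v);return o+r*d['depth'][int(v),int(u)]
E
python3 - <<'E'
from h import *
for n in('top','side'):
    d=shot(n,n+'0'); print(n,d['mtx'],d['world_from_camera'].round(3))
s=manip.get_obs();print(s['ee_pos'],s['orientation'],s['opening'],s['time_s'])
E
```

```text
pics
top [[371.27750936   0.         254.63935087]
 [  0.         371.27750936 186.50112617]
 [  0.           0.           1.        ]] [[ 0.024  0.984 -0.176  0.377]
 [-0.999  0.029  0.025  0.038]
 [ 0.029  0.175  0.984  0.962]
 [ 0.     0.     0.     1.   ]]
side [[384.73241036   0.         247.62148492]
 [  0.         384.73241036 192.67807464]
 [  0.           0.           1.        ]] [[-0.968  0.14  -0.206  0.351]
 [-0.249 -0.563  0.788  0.747]
 [-0.005  0.815  0.58   0.6  ]
 [ 0.     0.     0.     1.   ]]
[0.15312217 0.55380134 0.2385743 ] [-1.30569473e-04  1.34492937e-01  9.90914230e-01 -7.88733135e-04] 0.08501008109031578 0.1
```

View pics/top0.png

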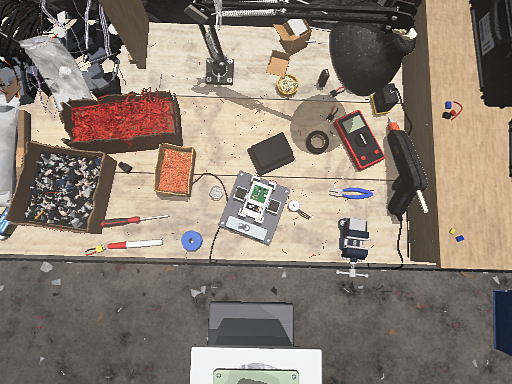

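View pics/side0.png

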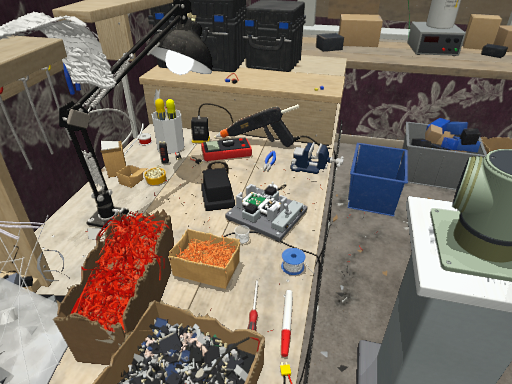

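```bash
python3 - <<'E'
import cv2,numpy as np
a=cv2.imread('pics/top0.png')[160:255,200:310];b=cv2.imread('pics/side0.png')[175:245,215:315]
a=cv2.resize(a,None,fx=6,fy=6,interpolation=cv2.INTER_CUBIC);cv2.imwrite('pics/t1.png',a)
E
```

```text
(no output)
```

View pics/t1.png

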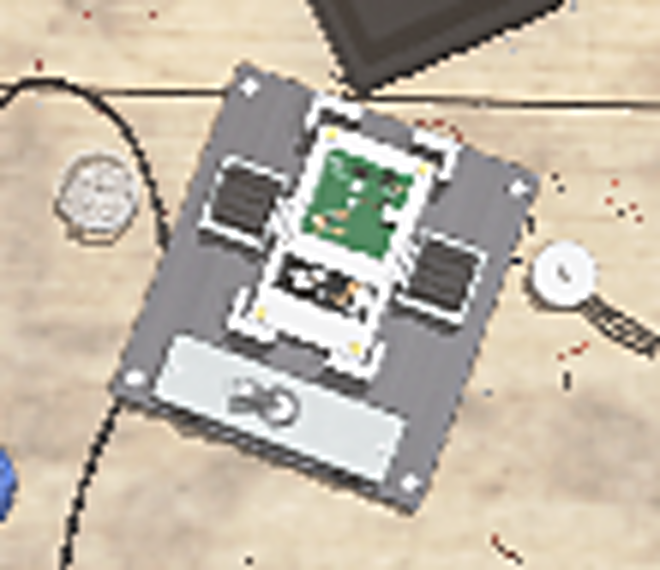

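```bash
python3 - <<'E'
from h import *
d=np.load('pics/top0.npz')
P=lambda c,z:atz(d,200+(c[0]+.5)/6-.5,160+(c[1]+.5)/6-.5,z)
C=np.array([P(c,.018)[:2] for c in[(240,63),(540,180),(413,515),(111,388)]])
J=np.array([[60,70],[60,-70],[-94,-70],[-94,70]])/1000
L=P((243,203),.05)[:2];R=P((442,277),.05)[:2]
W=np.vstack([C,L,R]);J=np.vstack([J,[0,.044],[0,-.044]])
a=J-J.mean(0);b=W-W.mean(0)
yaw=np.arctan2((a[:,0]*b[:,1]-a[:,1]*b[:,0]).sum(),(a*b).sum())
M=np.array([[np.cos(yaw),-np.sin(yaw)],[np.sin(yaw),np.cos(yaw)]])
t=W.mean(0)-M@J.mean(0)
print(yaw,t,((J@M.T+t-W)*1000).round(1), np.linalg.norm(L-R))
for p in[(-.075,0),(-.075,.05),(-.075,-.05)]:print(p,M@p+t)
for c in [(100,195),(563,272),(0,485)]:print(P(c,.028))
s=manip.get_obs();from scipy.spatial.transform import Rotation as Ro
print(Ro.from_quat(np.roll(s['orientation'],-1)).as_matrix().round(4))
E
```

```text
-0.3490808503761604 [0.50828282 0.0092459 ] [[ 0.5 -0.3]
 [ 0.3 -0.9]
 [-0.3 -0.6]
 [-2.2  2.4]
 [ 1.7 -0.5]
 [ 0.1 -0.1]] 0.08783009913895581
(-0.075, 0) [0.43780625 0.03489847]
(-0.075, 0.05) [0.45490797 0.08188284]
(-0.075, -0.05) [ 0.42070454 -0.01208591]
[0.52682365 0.11205087 0.028     ]
[ 0.49944664 -0.08497885  0.028     ]
[0.40418819 0.14816905 0.028     ]
[[-9.638e-01  2.665e-01 -5.000e-04]
 [ 2.665e-01  9.638e-01 -1.500e-03]
 [ 0.000e+00 -1.600e-03 -1.000e+00]]
```

```bash
python3 -m pendant '[-46.7,-42.5,-1,0,0,0.08,0,-46.7,-42.5,-1,0,0,0.08,0,-46.7,-42.5,-1,0,0,0.08,0,-46.7,-42.5,-1,0,0,0.08,0,-46.7,-42.5,-1,0,0,0.08,0,-46.7,-42.5,-1,0,0,0.08,0,-46.7,-42.5,-1,0,0,0.08,0,-46.7,-42.5,-1,0,0,0.08,0,-46.7,-42.5,-1,0,0,0.08,0,-46.7,-42.5,-1,0,0,0.08,0,-46.7,-42.5,-1,0,0,0.08,0,-46.7,-42.5,-1,0,0,0.08,0,-46.7,-42.5,-1,0,0,0.08,0,-46.7,-42.5,-1,0,0,0.08,0,-46.7,-42.5,-1,0,0,0.08,0,-46.7,-42.5,-1,0,0,0.08,0,-46.7,-42.5,-1,0,0,0.08,0,-46.7,-42.5,-1,0,0,0.08,0]'
python3 - <<'E'
from h import *
d=shot('wrist','w0');print(d['world_from_camera'].round(3))
cv2.imwrite('pics/w0b.png',cv2.resize(d['pixels'][:,:,::-1],(800,600)))
from scipy.spatial.transform import Rotation as Ro
s=manip.get_obs();print(s['ee_pos'],Ro.from_quat(np.roll(s['orientation'],-1)).as_matrix().round(4),s['time_s'],s['opening'])
E
```

```text
time_s: 1.9
ee_pos: [0.4896, 0.0211, 0.2495]
orientation: [0.0, 0.173, 0.985, 0.0]
contact_force: [0.6, -0.0, -0.4]
opening: 0.0001
gripper_force: 0.0
[[ 0.341 -0.899 -0.274  0.419]
 [ 0.94   0.326  0.1    0.046]
 [-0.001 -0.292  0.956  0.385]
 [ 0.     0.     0.     1.   ]]
[0.48970409 0.02093885 0.24943238] [[-9.400e-01  3.413e-01  1.000e-04]
 [ 3.413e-01  9.400e-01  2.000e-04]
 [-1.000e-04  2.000e-04 -1.000e+00]] 1.95 1.9990396047891592e-05
```

View pics/w0b.png

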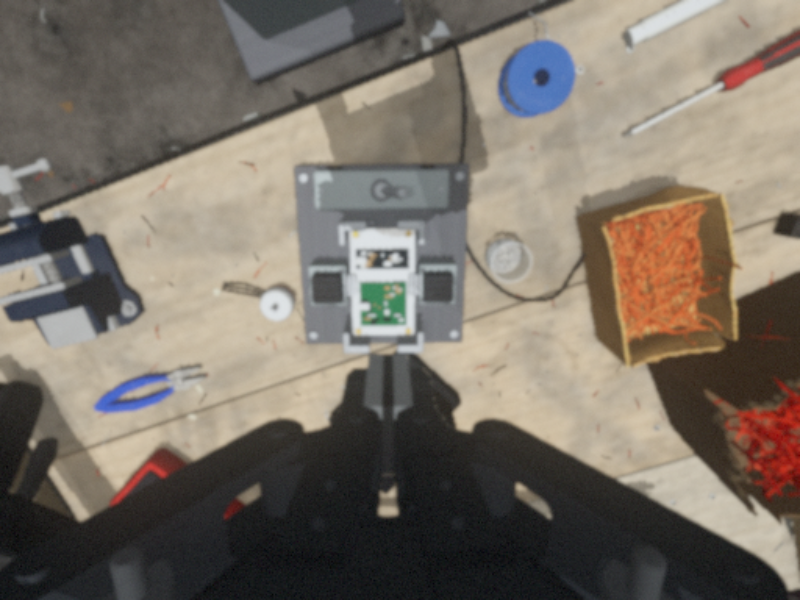

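```bash
python3 - <<'E'
from h import *
d=np.load('pics/w0.npz');s=1.5625
P=lambda u,v,z:atz(d,(u+.5)/s-.5,(v+.5)/s-.5,z)[:2]
L=P(438,287,.05);R=P(326.5,287,.05);print(L,R,(L+R)/2,np.linalg.norm(L-R),np.arctan2(-(L-R)[0],(L-R)[1]))
S=[P(u,v,.035) for u,v in[(316,171),(447,170),(447,207),(316,209)]];print(np.array(S),np.mean(S,0),S[1]-S[0])
print(P(403,192,.069))
E
```

```text
[0.52281408 0.05003368] [ 0.49302208 -0.03209804] [0.50791808 0.00896782] 0.08736808857287925 -0.34797417685927506
[[ 0.40880245 -0.00839238]
 [ 0.44200904  0.08524638]
 [ 0.46839228  0.07681618]
 [ 0.43512161 -0.01936833]] [0.43858135 0.03357546] [0.03320659 0.09363876]
[0.44334763 0.04825675]
```

```bash
python3 -m pendant '[5.6,5,0,0,0,0,0,5.6,5,0,0,0,0,0,5.6,5,10,0,0,0,0,5.6,5,15,0,0,0,0,5.6,5,18.7,0,0,0,0,5.6,5,18.7,0,0,0,0,5.6,5,18.7,0,0,0,0,5.6,4,18.7,0,0,0,0,5.6,3,18.7,0,0,0,0,5.6,2.5,18.7,0,0,0,0]'
python3 -m pendant '[0,-0.3,0,0,0,0,0,0,-0.6,0,0,0,0,0,0,-0.9,0,0,0,0,0,0,-1.2,0,0,0,0,0,0,-1.5,0,0,0,0,0,0,-1.8,0,0,0,0,0,0,-2.1,0,0,0,0,0,0,-2.1,0,0,0,0,0]'
```

```text
time_s: 2.95
ee_pos: [0.4473, 0.0622, 0.0644]
orientation: [0.002, 0.174, 0.985, 0.001]
contact_force: [0.5, -0.0, 0.7]
opening: -0.0003
gripper_force: 0.5
time_s: 3.75
ee_pos: [0.4384, 0.0427, 0.0621]
orientation: [-0.0, 0.174, 0.985, -0.0]
contact_force: [0.4, 1.6, -0.4]
opening: 0.0001
gripper_force: 0.0
```

```bash
python3 -m pendant '[0,-0.2,0,0,0,0,0,0,-0.4,0,0,0,0,0,0,-0.4,0,0,0,0,0]'
python3 - <<'E'
from h import *
d=shot('wrist','w1');cv2.imwrite('pics/w1b.png',cv2.resize(d['pixels'][40:260,130:400,::-1],None,fx=2.9,fy=2.7))
d=shot('side','s1');cv2.imwrite('pics/s1b.png',cv2.resize(d['pixels'][150:250,210:340,::-1],None,fx=6,fy=6,interpolation=cv2.INTER_CUBIC))
E
```

```text
time_s: 4.05
ee_pos: [0.4373, 0.0391, 0.0622]
orientation: [-0.0, 0.174, 0.985, -0.0]
contact_force: [-0.2, 0.4, -0.8]
opening: -0.0
gripper_force: 0.0
```

View pics/w1b.png

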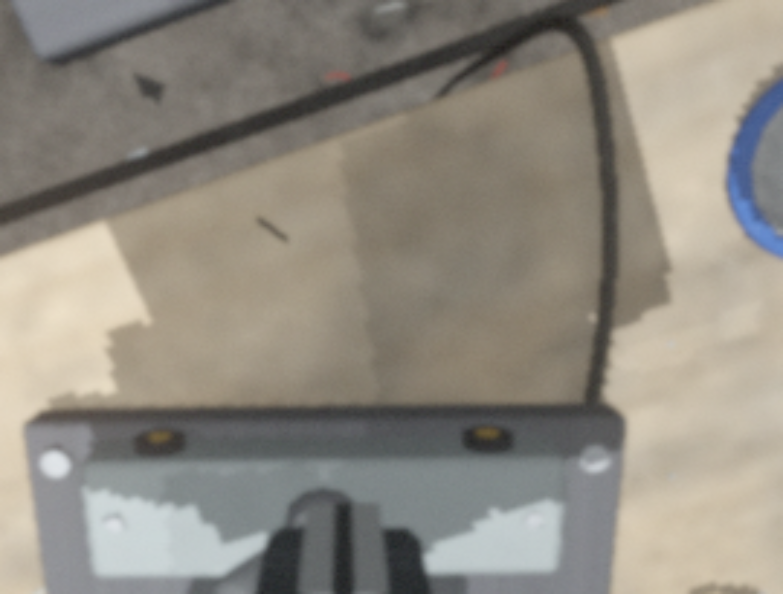

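```bash
python3 -m pendant '[0,-0.2,0,0,0,0,0,0,-0.4,0,0,0,0,0,0,-0.4,0,0,0,0,0]'; python3 -m pendant '[0,-0.15,0,0,0,0,0,0,-0.3,0,0,0,0,0,0,-0.3,0,0,0,0,0]'
```

```text
time_s: 4.45
ee_pos: [0.4369, 0.037, 0.0625]
orientation: [0.001, 0.175, 0.985, 0.002]
contact_force: [2.3, 8.5, -1.3]
opening: -0.0002
gripper_force: 3.8
time_s: 4.75
ee_pos: [0.4369, 0.0364, 0.0626]
orientation: [0.001, 0.176, 0.984, 0.004]
contact_force: [3.1, 21.0, -2.6]
opening: -0.0001
gripper_force: 8.5
```

```bash
python3 -m pendant '[0,1.2,0,0,0,0,0,0,1.2,-3,0,0,0,0,0,1.2,-7,0,0,0,0,-3,0.22,-8,0,0,0,0.92,-7.74,0.22,-8,0,0,0,0.92,-7.74,0.22,-8,0,0,0,0.92,-7.74,0.22,-8,0,0,0,0.92,-7.74,0.22,-8,0,0,0,0.92,-7.74,0.22,-8,0,0,0,0.92,-7.74,0.22,-8,0,0,0,0.92,-7.74,0.22,-8,0,0,0,0.92]'
python3 - <<'E'
from h import *
from scipy.spatial.transform import Rotation as Ro
s=manip.get_obs();R=Ro.from_quat(np.roll(s['orientation'],-1)).as_matrix();print(s['ee_pos'],R.round(4),s['time_s'],s['opening'])
print('jig in tool cm',R.T@(np.array([.508,.009,.05])-s['ee_pos'])*100)
d=shot('wrist','w2');cv2.imwrite('pics/w2b.png',cv2.resize(d['pixels'][:,:,::-1],(800,600)))
E
```

```text
time_s: 5.85
ee_pos: [0.508, 0.0085, 0.1424]
orientation: [-0.0, 0.174, 0.985, -0.0]
contact_force: [-0.2, 0.4, 0.2]
opening: 0.0787
gripper_force: 0.0
[0.50803025 0.00852125 0.14237063] [[-9.396e-01  3.422e-01 -2.000e-04]
 [ 3.422e-01  9.396e-01  0.000e+00]
 [ 2.000e-04 -0.000e+00 -1.000e+00]] 5.85 0.07873322561413651
jig in tool cm [0.01756012 0.04431441 9.23706424]
```

View pics/w2b.png

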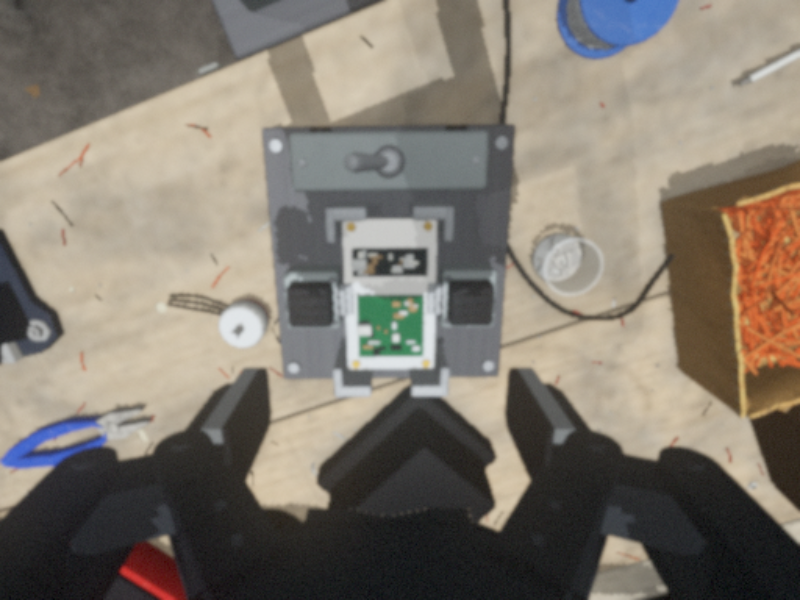

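```bash
python3 -m pendant '[0,0.04,4,0,0,0,0.92,0,0.04,6,0,0,0,0.92,0,0.04,7,0,0,0,0.92,0,0.04,7.7,0,0,0,0.92,0,0.04,7.7,0,0,0,0.92]'; python3 -m pendant '[0,0,0.3,0,0,0,0.92,0,0,0.3,0,0,0,0.92]';python3 -m pendant '[0,0,0.3,0,0,0,0.92,0,0,0.3,0,0,0,0.92]';python3 -m pendant '[0,0,0.3,0,0,0,0.92,0,0,0.3,0,0,0,0.92]'
```

```text
time_s: 6.4
ee_pos: [0.5087, 0.0087, 0.0651]
orientation: [-0.0, 0.174, 0.985, -0.0]
contact_force: [0.3, 0.3, 0.2]
opening: 0.0783
gripper_force: 0.0
time_s: 6.6
ee_pos: [0.5091, 0.0087, 0.0628]
orientation: [0.001, 0.174, 0.985, 0.0]
contact_force: [0.4, 0.5, 0.2]
opening: 0.0786
gripper_force: 0.0
time_s: 6.8
ee_pos: [0.5087, 0.0086, 0.0594]
orientation: [0.0, 0.174, 0.985, 0.0]
contact_force: [-0.7, 0.6, 0.2]
opening: 0.0785
gripper_force: 0.0
time_s: 7.0
ee_pos: [0.5085, 0.0086, 0.056]
orientation: [-0.0, 0.174, 0.985, 0.0]
contact_force: [0.6, -0.1, 0.7]
opening: 0.0782
gripper_force: 0.0
```

```bash
python3 -m pendant '[0,0,0.3,0,0,0,0.92,0,0,0.3,0,0,0,0.92]'; python3 -m pendant '[0,0,0.2,0,0,0,0.92,0,0,0.2,0,0,0,0.92]'; python3 -m pendant '[0,0,0.2,0,0,0,0.92,0,0,0.2,0,0,0,0.92]'
```

```text
time_s: 7.2
ee_pos: [0.5084, 0.0087, 0.0529]
orientation: [-0.0, 0.174, 0.985, -0.0]
contact_force: [-0.0, -0.0, -0.4]
opening: 0.0786
gripper_force: 0.0
time_s: 7.4
ee_pos: [0.5086, 0.0087, 0.0511]
orientation: [-0.0, 0.174, 0.985, 0.0]
contact_force: [-0.6, 0.2, 0.7]
opening: 0.0788
gripper_force: 0.0
time_s: 7.6
ee_pos: [0.5085, 0.0087, 0.0491]
orientation: [-0.0, 0.174, 0.985, 0.0]
contact_force: [0.3, 0.3, -1.0]
opening: 0.0786
gripper_force: 0.0
```

```bash
python3 -m pendant '[0,0,0.2,0,0,0,0.92,0,0,0.2,0,0,0,0.92]'; python3 -m pendant '[0,0,0.2,0,0,0,0.92,0,0,0.2,0,0,0,0.92]'
```

```text
time_s: 7.8
ee_pos: [0.5089, 0.0086, 0.0474]
orientation: [0.0, 0.174, 0.985, 0.0]
contact_force: [-0.3, -0.3, 0.5]
opening: 0.0785
gripper_force: 0.9
time_s: 8.0
ee_pos: [0.5089, 0.0087, 0.0456]
orientation: [0.0, 0.174, 0.985, 0.0]
contact_force: [-1.0, -0.1, 3.3]
opening: 0.0787
gripper_force: 1.8
```

```bash
python3 -m pendant '[0,0,0.85,0,0,0,0.92,0,0,0.9,0,0,0,0.92,0,0,0.9,0,0,0,0.92,0,0,0.9,0,0,0,0.92]'
```

```text
time_s: 8.4
ee_pos: [0.5091, 0.0087, 0.0384]
orientation: [0.001, 0.174, 0.985, 0.0]
contact_force: [-4.5, -0.1, 19.2]
opening: 0.0789
gripper_force: 9.1
```

```bash
python3 -m pendant '[0,0,0.1,0,0,0,0.92,0,0,0.1,0,0,0,0.92,0,0,0.1,0,0,0,0.92,0,0,0.1,0,0,0,0.92,0,0,0.1,0,0,0,0.92,0,0,0.1,0,0,0,0.92,0,0,0.1,0,0,0,0.92,0,0,0.1,0,0,0,0.92,0,0,0.1,0,0,0,0.92,0,0,0.1,0,0,0,0.92,0,0,0.1,0,0,0,0.92,0,0,0.1,0,0,0,0.92,0,0,0.1,0,0,0,0.92,0,0,0.1,0,0,0,0.92,0,0,0.1,0,0,0,0.92,0,0,0.1,0,0,0,0.92,0,0,0.1,0,0,0,0.92,0,0,0.1,0,0,0,0.92,0,0,0.1,0,0,0,0.92,0,0,0.1,0,0,0,0.92]'
python3 -m pendant '[0,0,0,0,0,0,0.92,0,0,0,0,0,0,0.92,0,0,0,0,0,0,0.92,0,0,0,0,0,0,0.92,0,0,0,0,0,0,0.92,0,0,0,0,0,0,0.92,0,0,0,0,0,0,0.92,0,0,0,0,0,0,0.92,0,0,0,0,0,0,0.92,0,0,0,0,0,0,0.92,0,0,0,0,0,0,0.92,0,0,0,0,0,0,0.92,0,0,0,0,0,0,0.92,0,0,0,0,0,0,0.92,0,0,0,0,0,0,0.92]'
python3 - <<'E'
from h import *
d=shot('side','s2');a=d['pixels'][130:250,200:330,::-1];cv2.imwrite('pics/s2b.png',cv2.resize(a,None,fx=5,fy=5,interpolation=cv2.INTER_CUBIC))
E
```

```text
time_s: 10.4
ee_pos: [0.5091, 0.0087, 0.0383]
orientation: [0.001, 0.174, 0.985, 0.0]
contact_force: [-5.9, 0.6, 25.9]
opening: 0.0786
gripper_force: 12.9
time_s: 11.9
ee_pos: [0.5091, 0.0087, 0.0383]
orientation: [0.001, 0.174, 0.985, 0.0]
contact_force: [-6.1, 0.1, 25.1]
opening: 0.0785
gripper_force: 12.9
```

View pics/s2b.png

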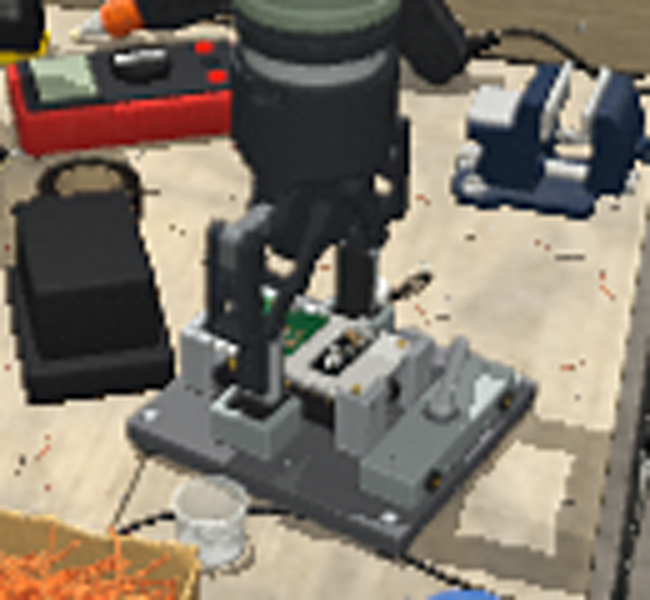

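The side view shows both fingers on the sunken caps (left one at crop 265,395), the toggle leaning right (450,375), and the carrier apparently raised near the guide tops (375,355). I'll check its height by depth.

```bash
python3 - <<'E'
from h import *
d=np.load('pics/s2.npz')
for u,v in[(375,372),(350,378),(330,385),(400,352),(310,375),(365,340),(300,330),(290,345)]:print(u,v,dep(d,200+u/5,130+v/5).round(4))
E
python3 -m pendant '[0,0,0,0,0,0,0.92,0,0,0,0,0,0,0.92,0,0,0,0,0,0,0.92,0,0,0,0,0,0,0.92,0,0,0,0,0,0,0.92,0,0,0,0,0,0,0.92,0,0,0,0,0,0,0.92,0,0,0,0,0,0,0.92,0,0,0,0,0,0,0.92,0,0,0,0,0,0,0.92]'
python3 - <<'E'
from h import *
d=manip.get_image('side');print()
for u,v in[(375,372),(350,378),(330,385),(400,352),(310,375),(365,340),(300,330),(290,345)]:print(u,v,dep(d,200+u/5,130+v/5).round(4))
E
```

```text
375 372 [0.4716 0.0285 0.0483]
350 378 [0.4818 0.0377 0.0496]
330 385 [0.4902 0.0433 0.0481]
400 352 [0.4633 0.0085 0.0472]
310 375 [0.5004 0.0409 0.0504]
365 340 [0.4804 0.0095 0.052 ]
300 330 [0.5127 0.0084 0.0515]
290 345 [0.5145 0.0218 0.0517]
time_s: 12.95
ee_pos: [0.5091, 0.0086, 0.0383]
orientation: [0.001, 0.174, 0.985, 0.0]
contact_force: [-5.8, 0.4, 26.0]
opening: 0.0783
gripper_force: 12.9

375 372 [0.4716 0.0286 0.0484]
350 378 [0.4823 0.0352 0.0477]
330 385 [0.49   0.0441 0.0487]
400 352 [0.4629 0.0109 0.0489]
310 375 [0.501  0.0378 0.048 ]
365 340 [0.4806 0.008  0.0509]
300 330 [0.5126 0.0088 0.0518]
290 345 [0.515  0.0197 0.0501]
```

Plate top sits at 48 mm everywhere, stable: fully up and level. Release straight up and move clear.

```bash
python3 -m pendant '[0,0,-0.6,0,0,0,0.92,0,0,-1.2,0,0,0,0.92,0,0,-2,0,0,0,0.92,0,0,-4,0,0,0,0.92,0,0,-8,0,0,0,0.92,0,0,-12,0,0,0,0.92,0,0,-17,0,0,0,0.92,0,0,-20,0,0,0,0.92,0,0,-20,0,0,0,0.92,0,0,-20,0,0,0,0.92]'
python3 - <<'E'
from h import *
d=shot('side','s3');a=d['pixels'][130:250,200:330,::-1];cv2.imwrite('pics/s3b.png',cv2.resize(a,None,fx=5,fy=5,interpolation=cv2.INTER_CUBIC))
for u,v in[(375,372),(350,378),(330,385),(400,352),(310,375),(258,400)]:print(u,v,dep(d,200+u/5,130+v/5).round(4))
E
```

```text
time_s: 14.0
ee_pos: [0.5085, 0.0087, 0.2354]
orientation: [0.0, 0.174, 0.985, 0.0]
contact_force: [-0.8, -0.4, 0.3]
opening: 0.0788
gripper_force: 0.0
375 372 [0.4717 0.0279 0.0478]
350 378 [0.4825 0.0337 0.0466]
330 385 [0.4902 0.043  0.0478]
400 352 [0.4635 0.007  0.046 ]
310 375 [0.501  0.0382 0.0482]
258 400 [0.5199 0.0637 0.049 ]
```

View pics/s3b.png

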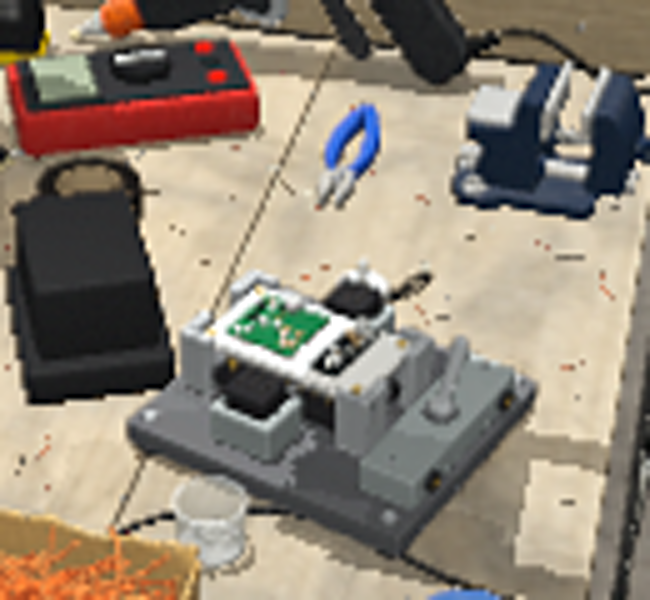

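The carrier is raised and level (crop 300,340), both caps are back up (255,390 and 355,297), the toggle leans right (450,375), and the arm is clear.

```bash
python3 -c "
from rig import manip
print(manip.sign_off())"
```

```text
the job is handed in; nothing more can be done
None
```

The toggle is off, both catches were held down until the carrier came fully up and level, the buttons have sprung back, the arm is clear, and the job is handed in (the hand-in returned no verdict).

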